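Pop open the wide label printer

ROBOT

A 7-joint arm with a two-finger parallel gripper is mounted at the origin on the work surface. World frame = base frame: x ahead of the robot, y to its left, z up, the work surface at z = 0. Lengths are in m, angles in rad, forces in N, time in s.
With the tool pointing down it reaches from about 0.4 to 0.75 m from the base axis. Payload 19.5 kg.
Tool frame: the origin (TCP) lies at the very end of the fingers, on their centre line; the grasp point (between the pads) lies 19 mm behind it; z points along the fingers, y is the line along which they close (so a half turn about z gives the same grasp; the last joint's range is limited). The gripper opens to 85 mm and grips with 20 to 120 N. Pads are 22 mm wide; open, the fingers measure 114 mm over their backs; the gripper's body (76 mm by 85 mm) begins 54 mm behind the grasp point. The pads swing forward as they close: fully open they stand 13 mm farther back than shut.
Start: joints at [-1.24, 0.707, -0.028, 1.485, 0.022, 0.951, -0.075], TCP at [0.209, 0.535, 0.231] pointing down, gripper open.
Joint ranges: [-2.71, 2.71], [-0.32, 2.16], [-1.57, 1.52], [0, 2.45], [-1.46, 4.6], [0, 2.02], [-2.83, 2.83]. Speed limits (rad/s): [1.89, 1.89, 2.57, 2.57, 3.01, 3.01, 3.01].

INTERFACE

Orientations are given as a unit quaternion [x, y, z, w].
In Python, from station import env gives the robot as it stands.
- The arm moves only by the tool servo_tool, never from a script. Its arguments are lists of equal length, an entry for each row: "delta_rot": the turn, a rotation vector about the tool's x, y, z in degrees, a list of three; "xyz": the shift along the tool's x, y, z in m, a list of three; "jaw": the opening, from 0 (shut) to 1 (fully open). A call has exactly 8 rows; each row shifts and turns the commanded pose from where the row before left it, along the tool's axes as they then stand; what a row does not reach is not made up. A row lasts 1/10 s, in which the tool goes at most 50 mm and 8.59 degrees, less where a joint would pass 70% of its speed; a pose out of reach is approached as far as the arm can. A call with a gripper value outside its range is refused whole. The fingers move at their own pace and stop on an object; "force" is the grip in N (left out, the last holds). Time passes only in rows, so rows that do not move let the fingers close, or fill a call up. It gives the time, the measured TCP pose, the force, the opening and the grip force at its end, in the units of the state.
- env.observe(): the state, without advancing time (a new reading comes with each control period).
- env.snapshot(name): name is "scene" or "side" or "wrist"; returns the picture (480x640x3 uint8, red, green, blue); there is no depth.
- env.get_calibration(name): a dict with "mtx" (3x3 intrinsics, pixels), "dist_coeffs" ([k1, k2, p1, p2, k3] as OpenCV has them; the pictures are not rectified), "view" (4x4, takes a point from world to camera coordinates); the wrist camera has in their place "hand_eye" (4x4, takes a point from camera to tool coordinates, whose origin is the TCP and whose axes are the flange's). Camera axes: x right, y down, z forward; pixel columns grow to the right and rows downward; lengths in m; the calibration is good to about 2 mm. A picture is of the moment at which its call begins: read the wrist's pose just before it. get_calibration takes no time and is no camera call.
- env.job_done(): hands the job in; it is judged then, once.
The state is a dict: "clock": time; "joint_pos": joint angles; "joint_velocities": joint speeds; "tau": joint torques, N m; "ee_pos": TCP position; "ee_rot": TCP orientation; "wrist_force": force on the tool from outside, world axes, zero at the start; "moment": the same for the moment, N m; "gripper_width": finger opening in m; "finger_force": force on a finger pad.
Only numpy, scipy, OpenCV 4.12 (cv2) and the standard library are available. Lean on these libraries where they do the work, as an engineer would, in place of code of your own. Each camera call takes 0.05 s, during which the arm holds its last target. There are 200 camera calls.

TASK

The roll in the wider of the two label printers on the packing desk is to be changed. Push down the long release bar on that printer's front deck until its lid unlatches, then get out of the way and let the lid spring fully open by itself: do not touch the lid, and leave the narrow printer's lid shut.

Things in the scene. Friction and masses are not known exactly. Their poses are not given: they have to be found in the camera images.
- wide_bar_top (a point): Top centre of the release bar of the WIDE label printer, a fixed white box 230 mm deep, 170 wide, 100 high. Grey bar, 28 x 70 mm (x, y), 12 mm proud of the flat front deck, mid-width. Site z is up, x points level to the lid; it moves with the bar. The bar sinks 7 mm on a spring (1.5 N to start, 4 N at 4 to 5 mm where the lid unlatches, 6 N at the bottom). The small round key is a dummy.
- wide_lid (a joint): Angle of the wide printer's lid, a flat white panel 120 mm deep with a dark window, rad: 0 shut and latched, 1.25 fully open. Shut, its free edge lies 72 mm from the bar's centre along the bar point's +x and its hinge line 120 mm farther on, its top 103 mm above the table. Unlatched, its spring swings the free edge up and away from the bar in about 1 s and keeps it open.
- narrow_lid (a joint): Angle of the lid of the NARROW label printer, rad: 0 shut and latched, 1.25 open. A like white printer, also 230 mm deep and 100 high but only 105 wide, with a bar of 28 x 40 mm; it stays shut. It stands on the other side of the desk, its centre at least 320 mm from the wide printer's.

How it is judged:
By the outcome, as a careful person would: the job done as asked, in the order asked, and still so for the second after the job is handed in, with the robot touching nothing.
It also fails if it takes over 26 s, if anything falls off the work surface, if the arm or the gripper's body presses on something with over 40 N, if the wrist force passes 120 N, or if a joint passes its speed limit or range.

## Working session

There is one attempt and no reset: what is moved stays moved. The work goes in short steps, Python scripts to look and compute and a tool call to move; the robot and the scene stay as the last step left them, time stands still between calls to the robot, and variables do not carry over. Pictures are saved under pics/ and viewed, at most 10 in all, crops included, and the job is handed in when it is done.

Besides the shell and the picture viewer there is one more tool, called after ">>>" in YAML: its name, and indented under it one key for each argument. servo_tool: Moves the arm, as the interface text tells. Its arguments: {"type":"object","properties":{"delta_rot":{"type":"array"},"xyz":{"type":"array"},"jaw":{"type":"array"},"force":{"type":"number"}},"required":["delta_rot","xyz","jaw"]}

```bash
mkdir -p pics; python3 - <<'E'
from station import env
import cv2
s=env.observe();print({k:s[k] for k in('clock','ee_pos','ee_rot','wrist_force','gripper_width')})
for n in('scene','side'):
    cv2.imwrite(f'pics/{n}1.png',env.snapshot(n)[:,:,::-1])
E
```

```text
{'clock': 0.0, 'ee_pos': array([0.20932165, 0.53526524, 0.23082698]), 'ee_rot': array([ 1.85325701e-01,  9.82677004e-01, -5.30785630e-04, -9.49123081e-05]), 'wrist_force': array([ 0.23824103, -0.54913361, -0.05235381]), 'gripper_width': 0.0851352262564783}
```

View pics/scene1.png

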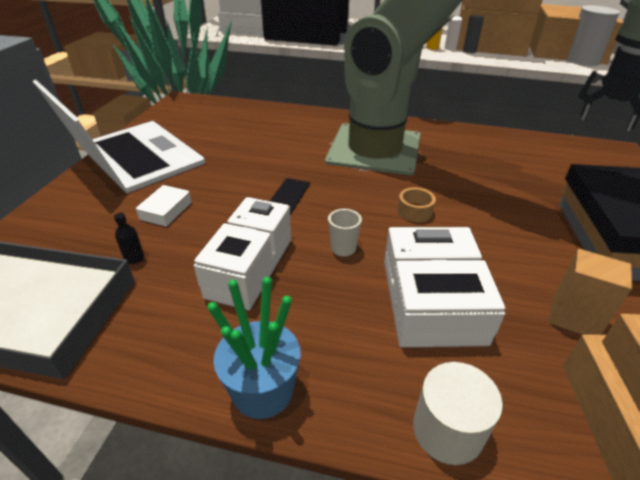

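View pics/side1.png

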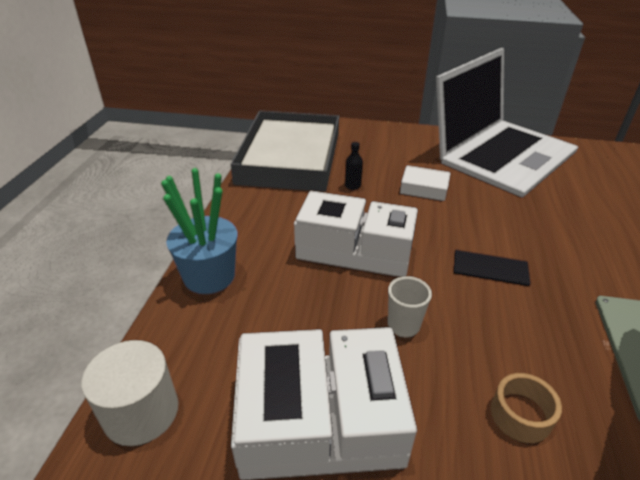

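Scene: the wide printer is on the right with its bar at about (434,236). Side: it is at bottom centre with its bar at about (379,374). I'll enlarge both.

```bash
python3 - <<'E'
import cv2,numpy as np
a=cv2.imread('pics/scene1.png')[222:282,380:510];b=cv2.imread('pics/side1.png')[320:480,230:420]
a=cv2.resize(a,None,fx=6,fy=6,interpolation=2)[:, :780];cv2.imwrite('pics/c1.png',a)
cv2.imwrite('pics/c2.png',cv2.resize(b[:,90:],None,fx=3.75,fy=3.75,interpolation=2))
E
```

```text
(no output)
```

View pics/c1.png

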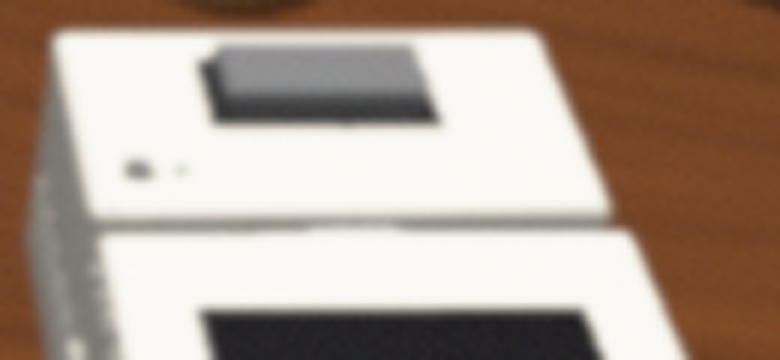

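View pics/c2.png

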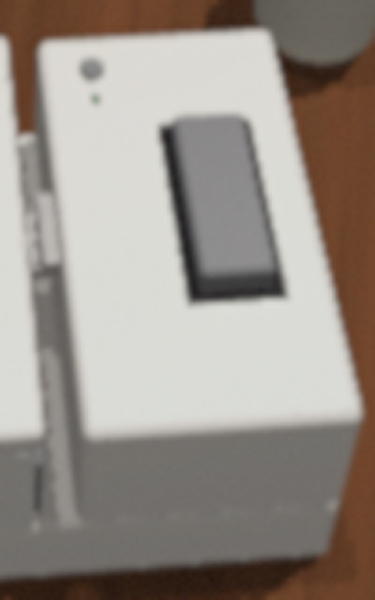

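Crops: in scene, the bar top corners are at (215,47), (413,47), (430,97), (222,95). In side, they are at (245,118), (270,272), (200,275), (175,118). The deck corners are also clear in both, so I'll triangulate.

```bash
cat > h.py <<'E'
from station import env
import cv2,numpy as np
def cam(n):
    c=env.get_calibration(n);return [np.array(c[k],float) for k in('mtx','dist_coeffs','view')]
def und(n,p):
    K,d,V=cam(n);return cv2.undistortPoints(np.array(p,float).reshape(-1,1,2),K,d).reshape(-1,2).T
def tri(p,q):
    X=cv2.triangulatePoints(cam('scene')[2][:3],cam('side')[2][:3],und('scene',p),und('side',q));return (X[:3]/X[3]).T
E
python3 - <<'E'
from h import *
from scipy.spatial.transform import Rotation as R
a=np.array([[215,47],[413,47],[430,97],[222,95],[55,33],[540,33],[610,215],[92,215]])/6+[380,222]
b=np.array([[245,118],[270,272],[200,275],[175,118],[270,32],[360,415],[88,435],[40,42]])/3.75+[320,320]
X=tri(a,b);print(X.round(4));c=X[:4].mean(0);print('bar',c,'deck',X[4:].mean(0))
for o in(0,4):
    P=X[o:o+4];L=(P[2]+P[3]-P[0]-P[1])/2;W=(P[1]+P[2]-P[0]-P[3])/2
    print(np.linalg.norm(L),np.linalg.norm(W),'lid yaw',np.degrees(np.arctan2(L[1],L[0])),np.degrees(np.arctan2(-W[0],W[1])))
s=env.observe();T=R.from_quat(s['ee_rot']);print(T.as_matrix().round(3),'delta tool',T.inv().apply(c-s['ee_pos']),s['clock'],s['joint_pos'])
E
```

```text
[[0.5246 0.1512 0.108 ]
 [0.511  0.2171 0.1097]
 [0.5353 0.2228 0.1091]
 [0.5505 0.1556 0.1082]
 [0.5171 0.0972 0.0974]
 [0.4782 0.2613 0.1004]
 [0.5663 0.2823 0.0972]
 [0.608  0.1197 0.0977]]
bar [0.53033305 0.18668659 0.10876161] deck [0.54238662 0.19012438 0.09818455]
0.025606203157682188 0.06810828581250951 lid yaw 11.357621403819106 12.230133176014547
0.09209469017876845 0.16819761889841656 lid yaw 13.649671129647786 13.843549195052287
[[-0.931  0.364 -0.   ]
 [ 0.364  0.931 -0.001]
 [-0.    -0.001 -1.   ]] delta tool [-0.42590824 -0.2076457   0.12234696] 0.1 [-1.23972641  0.70702479 -0.02760858  1.48492434  0.02201506  0.9509052
 -0.07550403]
```

Checks out: bar 26 x 68 mm, deck 168 wide, heights 0.098 and 0.109, yaw about 13°. Moving above the bar with the jaw shut.

>>> servo_tool:
  delta_rot:
    - [0, 0, 0]
    - [0, 0, 0]
    - [0, 0, 0]
    - [0, 0, 0]
    - [0, 0, 0]
    - [0, 0, 0]
    - [0, 0, 0]
    - [0, 0, 0]
  xyz:
    - [-0.04, -0.0195, 0]
    - [-0.04, -0.0195, 0]
    - [-0.04, -0.0195, 0]
    - [-0.04, -0.0195, 0]
    - [-0.04, -0.0195, 0]
    - [-0.04, -0.0195, 0]
    - [-0.04, -0.0195, 0]
    - [-0.04, -0.0195, 0]
  jaw: [0, 0, 0, 0, 0, 0, 0, 0]

```text
clock: 0.9
ee_pos: [0.4516, 0.2721, 0.2312]
ee_rot: [0.185, 0.983, -0.0, -0.0]
wrist_force: [0.6, 0.8, -0.2]
gripper_width: 0.0001
finger_force: 0.0
```

>>> servo_tool:
  delta_rot:
    - [0, 0, 0]
    - [0, 0, 0]
    - [0, 0, 0]
    - [0, 0, -7]
    - [0, 0, -7]
    - [0, 0, -7]
    - [0, 0, -7]
    - [0, 0, -7]
  xyz:
    - [-0.035, -0.017, 0]
    - [-0.035, -0.017, 0]
    - [-0.035, -0.017, 0]
    - [0, 0, 0]
    - [0, 0, 0.01]
    - [0, 0, 0.01]
    - [0, 0, 0.01]
    - [0, 0, 0]
  jaw: [0, 0, 0, 0, 0, 0, 0, 0]

```text
clock: 1.7
ee_pos: [0.5293, 0.1876, 0.1999]
ee_rot: [-0.121, 0.993, -0.0, -0.001]
wrist_force: [-0.9, 0.3, -0.2]
gripper_width: 0.0002
finger_force: 0.0
```

```bash
python3 - <<'E'
from h import *
from scipy.spatial.transform import Rotation as R
s=env.observe();T=R.from_quat(s['ee_rot'])
cv2.imwrite('pics/w1.png',env.snapshot('wrist')[:,:,::-1])
H=env.get_calibration('wrist');np.save('w1.npy',np.r_[s['ee_pos'],s['ee_rot']])
print(s['clock'],s['ee_pos'],T.as_euler('zyx',degrees=True),T.as_matrix().round(3),s['joint_pos'],s['gripper_width'],np.array(H['hand_eye']).round(3))
E
```

```text
1.7 [0.52928613 0.18764099 0.19993248] [ 1.66070405e+02 -1.20481116e-01  1.79951443e+02] [[-0.971 -0.241 -0.002]
 [-0.241  0.971 -0.001]
 [ 0.002 -0.    -1.   ]] [-0.25331965  0.73369822 -0.28014888  1.57201918  0.24385654  0.87273009
  1.19107093] 0.00022904241442294506 [[-0.001 -0.945 -0.328  0.084]
 [ 1.    -0.001  0.001 -0.001]
 [-0.001 -0.328  0.945 -0.142]
 [ 0.     0.     0.     1.   ]]
```

View pics/w1.png

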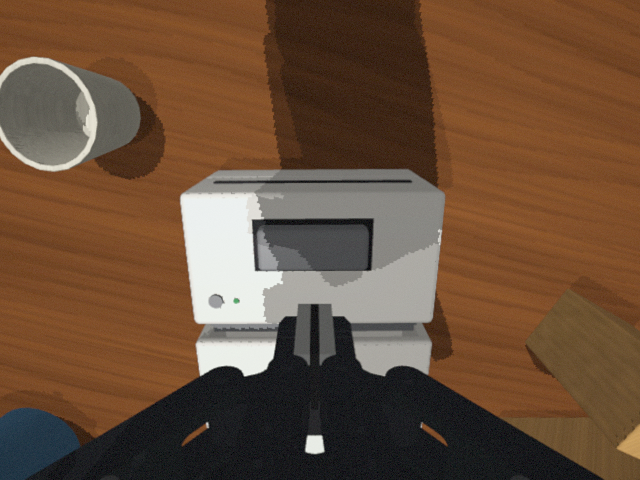

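The wrist view shows the bar at x 256-370, y 223-270, with the printer square to the tool. Intersecting those rays with z = 0.110.

```bash
python3 - <<'E'
from h import *
from scipy.spatial.transform import Rotation as R
v=np.load('w1.npy');T=R.from_quat(v[3:]);C=env.get_calibration('wrist');H=np.array(C['hand_eye'])
u=cv2.undistortPoints(np.array([[256,225],[369,225],[370,269],[256,270]],float).reshape(-1,1,2),np.array(C['mtx']),np.array(C['dist_coeffs'])).reshape(-1,2)
d=T.apply(np.c_[u,np.ones(4)]@H[:3,:3].T);o=T.apply(H[:3,3])+v[:3]
P=o+d*((.110-o[2])/d[:,2])[:,None];c=P.mean(0);print(P.round(4),c)
W=P[1]+P[2]-P[0]-P[3];L=P[2]+P[3]-P[0]-P[1];print(np.linalg.norm(W)/2,np.linalg.norm(L)/2,np.degrees(np.arctan2(-W[0],W[1])),T.inv().apply(c-v[:3]))
E
```

```text
[[0.5229 0.1487 0.11  ]
 [0.5063 0.216  0.11  ]
 [0.5342 0.2249 0.11  ]
 [0.5523 0.1545 0.11  ]] [0.52888855 0.18600426 0.11      ]
0.07099573057343152 0.029558682079197617 14.146105518473433 [ 0.000578   -0.00146444  0.08993448]
```

Centred within 1.5 mm. Descending to just above the bar.

>>> servo_tool:
  delta_rot:
    - [0, 0, 0]
    - [0, 0, 0]
    - [0, 0, 0]
    - [0, 0, 0]
    - [0, 0, 0]
    - [0, 0, 0]
    - [0, 0, 0]
    - [0, 0, 0]
  xyz:
    - [0.001, -0.001, 0.02]
    - [0, 0, 0.02]
    - [0, 0, 0.02]
    - [0, 0, 0.015]
    - [0, 0, 0.008]
    - [0, 0, 0.002]
    - [0, 0, 0.001]
    - [0, 0, 0]
  jaw: [0, 0, 0, 0, 0, 0, 0, 0]

```text
clock: 2.55
ee_pos: [0.5293, 0.1868, 0.1158]
ee_rot: [-0.119, 0.993, 0.0, 0.0]
wrist_force: [-0.2, -0.2, 0.2]
gripper_width: -0.0
finger_force: 0.0
```

>>> servo_tool:
  delta_rot:
    - [0, 0, 0]
    - [0, 0, 0]
    - [0, 0, 0]
    - [0, 0, 0]
    - [0, 0, 0]
    - [0, 0, 0]
    - [0, 0, 0]
    - [0, 0, 0]
  xyz:
    - [0, 0, 0.001]
    - [0, 0, 0.001]
    - [0, 0, 0.001]
    - [0, 0, 0.001]
    - [0, 0, 0.001]
    - [0, 0, 0]
    - [0, 0, 0]
    - [0, 0, 0]
  jaw: [0, 0, 0, 0, 0, 0, 0, 0]

```text
clock: 3.35
ee_pos: [0.5291, 0.1867, 0.1103]
ee_rot: [-0.119, 0.993, -0.0, 0.0]
wrist_force: [0.3, 0.1, 0.8]
gripper_width: -0.0002
finger_force: 0.8
```

>>> servo_tool:
  delta_rot:
    - [0, 0, 0]
    - [0, 0, 0]
    - [0, 0, 0]
    - [0, 0, 0]
    - [0, 0, 0]
    - [0, 0, 0]
    - [0, 0, 0]
    - [0, 0, 0]
  xyz:
    - [0, 0, 0.001]
    - [0, 0, 0.001]
    - [0, 0, 0.001]
    - [0, 0, 0.001]
    - [0, 0, 0]
    - [0, 0, 0]
    - [0, 0, 0]
    - [0, 0, 0]
  jaw: [0, 0, 0, 0, 0, 0, 0, 0]

```text
clock: 4.15
ee_pos: [0.5291, 0.1867, 0.1064]
ee_rot: [-0.119, 0.993, -0.0, 0.0]
wrist_force: [1.0, 0.4, 4.7]
gripper_width: 0.0005
finger_force: 2.4
```

>>> servo_tool:
  delta_rot:
    - [0, 0, 0]
    - [0, 0, 0]
    - [0, 0, 0]
    - [0, 0, 0]
    - [0, 0, 0]
    - [0, 0, 0]
    - [0, 0, 0]
    - [0, 0, 0]
  xyz:
    - [0, 0, 0.001]
    - [0, 0, 0.001]
    - [0, 0, 0]
    - [0, 0, 0]
    - [0, 0, 0]
    - [0, 0, 0]
    - [0, 0, 0]
    - [0, 0, 0]
  jaw: [0, 0, 0, 0, 0, 0, 0, 0]

```text
clock: 4.95
ee_pos: [0.5292, 0.1867, 0.1049]
ee_rot: [-0.119, 0.993, -0.0, 0.0]
wrist_force: [-2.2, -1.7, 17.7]
gripper_width: 0.0001
finger_force: 8.7
```

```bash
python3 - <<'E'
from h import *
a=env.snapshot('scene');b=env.snapshot('side')
cv2.imwrite('pics/p1.png',np.hstack([a[180:480,300:620],b[180:480,160:480]])[:,:,::-1])
E
```

```text
(no output)
```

View pics/p1.png

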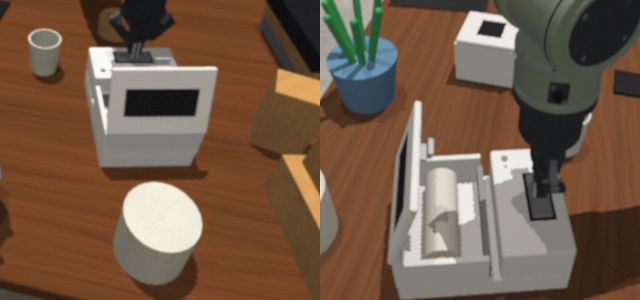

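The bar is at its stop and the lid stands open, clear of the arm. Backing straight up and away now.

>>> servo_tool:
  delta_rot:
    - [0, 0, 0]
    - [0, 0, 0]
    - [0, 0, 0]
    - [0, 0, 0]
    - [0, 0, 0]
    - [0, 0, 0]
    - [0, 0, 0]
    - [0, 0, 0]
  xyz:
    - [0, 0, -0.01]
    - [0, 0, -0.015]
    - [0, 0, -0.02]
    - [0, 0, -0.02]
    - [0.01, 0, -0.02]
    - [0.01, 0, -0.02]
    - [0.01, 0, -0.01]
    - [0, 0, 0]
  jaw: [0, 0, 0, 0, 0, 0, 0, 0]

```text
clock: 5.85
ee_pos: [0.4994, 0.1796, 0.2203]
ee_rot: [-0.119, 0.993, 0.0, 0.001]
wrist_force: [0.0, -0.5, 0.0]
gripper_width: 0.0002
finger_force: 0.0
```

>>> servo_tool:
  delta_rot:
    - [0, 0, 0]
    - [0, 0, 0]
    - [0, 0, 0]
    - [0, 0, 0]
    - [0, 0, 0]
    - [0, 0, 0]
    - [0, 0, 0]
    - [0, 0, 0]
  xyz:
    - [0, 0, 0]
    - [0, 0, 0]
    - [0, 0, 0]
    - [0, 0, 0]
    - [0, 0, 0]
    - [0, 0, 0]
    - [0, 0, 0]
    - [0, 0, 0]
  jaw: [0, 0, 0, 0, 0, 0, 0, 0]

```text
clock: 6.65
ee_pos: [0.4999, 0.1796, 0.2193]
ee_rot: [-0.119, 0.993, -0.0, -0.0]
wrist_force: [-0.2, -0.7, 1.0]
gripper_width: 0.0003
finger_force: 0.0
```

```bash
python3 - <<'E'
from h import *
a=env.snapshot('scene');b=env.snapshot('side')
cv2.imwrite('pics/p2.png',np.hstack([a[140:480,180:520],b[140:480,200:540]])[:,:,::-1])
s=env.observe();print(s['ee_pos'],s['wrist_force'])
E
```

```text
[0.49994469 0.17961367 0.2193109 ] [ 0.52949201 -0.45568282 -0.99035188]
```

View pics/p2.png

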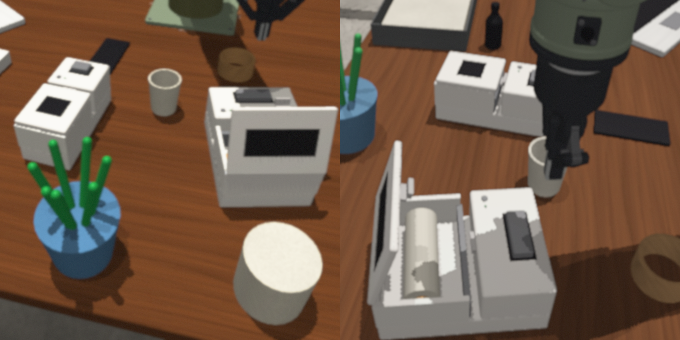

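The wide lid is fully open, the narrow one is shut and the arm is clear. Handing in.

```bash
python3 -c "
from station import env
print(env.job_done())"
```

```text
the job is handed in; nothing more can be done
None
```

I pressed the wide printer's release bar and its lid sprang open untouched; the last pictures show the narrow printer still shut and the arm clear, and I handed the job in at about 7 s.

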